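# Find the lid that rocks and press it home

### The job

One of the four takeaway cups in the carrier has a lid that is not clipped on. Feel for it by pressing lightly with a fingertip on the left or right side of each lid until you find the one that rocks, then press that lid fully home on its cup, front and rear. Do not press hard enough to crush a cup, do not lift or prise up any lid or cup, and leave the other things on the counter where they stand.

Things in the scene. Friction and masses are not known exactly. Their poses are not given: they have to be found in the camera images.
- carrier: Fixed brown pulp takeaway carrier, 215 x 215 mm, 44 mm tall, origin under its centre; -x is its front (towards the robot, turned up to 0.35 rad), +y its left, z up. Holds four identical lidded paper cups, 2 x 2, 108 mm between centres. Lid: white, flat round top 77 mm across, 126 mm above the counter when home, dark drinking slot near its front; 10 mm lower a 92 mm wide skirt.
- lid_rock (a joint): Sideways tip of the one loose lid, wherever it is, rad; 0 level, positive with its left (+y) side up. Caught on the cup's bead at front and rear, its top about 5 mm high, it tips about 0.11 rad under 1 to 2 N on the left or right part of its top (say 30 mm from centre) until that side touches the cup; springs back level when let go; more force there only holds it tipped. Once home it does not rock.
- lid_front (a joint): How far the front of the loose lid still stands up, rad; 0 when home, about 0.055 (5 mm) at the start. It stays where it is left. Pressed on the front part of the lid's top it goes home at about 5 to 6 N; pressed in the middle, front and rear go home together at about 10 N.
- lid_rear (a joint): The same for the rear of the loose lid: 0 when home, about 0.055 (5 mm) at the start; goes home at about 5 to 6 N on the rear part of the lid's top.
- place_1 (a point): Centre of the flat lid top of the cup in place 1 of the carrier (front left), for a lid that is home; axes as the carrier. The loose lid may be in any of the four places.
- place_2 (a point): Centre of the flat lid top of the cup in place 2 of the carrier (front right), for a lid that is home; axes as the carrier. The loose lid may be in any of the four places.
- place_3 (a point): Centre of the flat lid top of the cup in place 3 of the carrier (rear left), for a lid that is home; axes as the carrier. The loose lid may be in any of the four places.
- place_4 (a point): Centre of the flat lid top of the cup in place 4 of the carrier (rear right), for a lid that is home; axes as the carrier. The loose lid may be in any of the four places.
- cup_a (a joint): How far one of the four full cups (0.34 kg, in no known order of places) has been lifted out of the carrier, m; 0 standing in it. Cups and lids bear up to about 30 N from above.
- cup_b (a joint): How far one of the four full cups (0.34 kg, in no known order of places) has been lifted out of the carrier, m; 0 standing in it. Cups and lids bear up to about 30 N from above.
- cup_c (a joint): How far one of the four full cups (0.34 kg, in no known order of places) has been lifted out of the carrier, m; 0 standing in it. Cups and lids bear up to about 30 N from above.
- cup_d (a joint): How far one of the four full cups (0.34 kg, in no known order of places) has been lifted out of the carrier, m; 0 standing in it. Cups and lids bear up to about 30 N from above.
- pitcher: Bystander, loose: stainless milk pitcher with a side handle, 76 mm wide, 100 mm tall. Origin under its centre.
- tamper: Bystander, loose: steel coffee tamper, 58 mm base, 84 mm tall. Origin under its centre.
- spare_lids: Bystander, loose: nested stack of five spare white lids, 92 mm wide, 62 mm tall; not part of the job. Origin under its centre.
- cup_stack: Bystander, loose: stack of four empty cups upside down, 89 mm wide, 130 mm tall. Origin under its centre.
- stick_caddy: Bystander, loose: small wooden box 70 x 100 mm, 55 mm tall, with stir sticks that reach 130 mm high. Origin under its centre.
- portafilter: Bystander, loose: portafilter, round steel basket 66 mm wide, 40 mm tall, with a black handle reaching 158 mm from its centre along its -x. Origin under its centre (of the basket).
Mind the look-alikes: they are no part of the job. What is shaped like the part that bears cup_b but green, pink or turquoise is not meant.

How it is judged:
By the outcome, as a careful person would: the job done as asked, in the order asked, and still so for the second after the job is handed in, with the robot touching nothing.
It also fails if it takes over 61 s, if anything falls off the work surface, if the arm or the gripper's body presses on something with over 40 N, if the wrist force passes 120 N, or if a joint passes its speed limit or range.

### The arm

A 6-joint arm with a two-finger parallel gripper is mounted at the origin on the work surface. World frame = base frame: x ahead of the robot, y to its left, z up, the work surface at z = 0. Lengths are in m, angles in rad, forces in N, time in s.
With the tool pointing down it reaches from about 0.35 to 0.725 m from the base axis. Payload 6 kg.
Tool frame: the origin (TCP) lies between the finger pads; the fingertips stand 25 mm ahead of it and the grasp point (between the pads) lies 6 mm ahead of it; z points along the fingers, y is the direction in which the jaws open and shut (so a half turn about z gives the same grasp; the last joint's range is limited). The gripper opens to 85 mm and grips with 20 to 120 N. Pads are 22 mm wide; open, the fingers measure 114 mm over their backs; the gripper's body (76 mm by 85 mm) begins 54 mm behind the grasp point. The pads swing forward as they close: fully open they stand 13 mm farther back than shut.
Start: joints at [1.456, 0.04, 0.085, 0, -1.615, -0.334], TCP at [0.26, 0.541, 0.226] pointing down, gripper open.
Joint ranges: [-2.56, 2.56], [-1.29, 2.01], [-1.08, 1.49], [-3.29, 1.98], [-2.81, -0.18], [-2.99, 2.99]. Speed limits (rad/s): [2.57, 2.57, 3.01, 3.14, 3.14, 3.14].

### API

Orientations are given as a rotation vector (axis times angle).
In Python, from workcell import ctrl gives the robot as it stands. The module is installed in compiled form; this text tells all that it offers.
- The arm moves only by the tool drive_tool, never from a script. Its argument "commands" is a list of rows, each an object with "xyz": the shift along the tool's x, y, z in units of 0.25 m (1.0 is 0.25 m), a list of three; "angular": the turn, a rotation vector about the tool's x, y, z in units of 1.5 rad (1.0 is 1.5 rad), a list of three; "gripper": the opening, from -1 (shut) to 1 (fully open). A call has 1 to 20 rows; each row is the pose to reach, as a shift and turn from the pose commanded when the call began, along the tool's axes at that moment; what a row does not reach only later rows make up. A row lasts 1/8 s, in which the tool goes at most 62.5 mm and 10.7 degrees, less where a joint would pass 70% of its speed; a pose out of reach is approached as far as the arm can. A call with a number of a shift or a turn outside -1 to 1 is refused whole. A call with a gripper value outside its range is refused whole. The fingers move at their own pace and stop on an object; the grip force is fixed at half the most. Time passes only in rows, so rows that repeat a pose let the fingers close. It gives the time, the measured TCP pose, the force and the opening at its end, in the units of the state.
- ctrl.observe(): the state, without advancing time (a new reading comes with each control period).
- ctrl.read_camera(name): name is "side" or "top"; returns a dict with "image" (480x640x3 uint8, blue, green, red), "camera_matrix" (3x3 intrinsics, pixels), "R" (3x3) and "t" (3): a world point X has camera coordinates R X + t. Camera axes: x right, y down, z forward; pixel columns grow to the right and rows downward; lengths in m; the calibration is good to about 2 mm. A picture is of the moment at which its call begins. There is no depth.
- ctrl.hand_in(): hands the job in, once; it reports no verdict.
The state is a dict: "t": time; "qpos": joint angles; "qd": joint speeds; "tau": joint torques, N m; "position": TCP position; "eef_rot": TCP orientation; "ft_force": force on the tool from outside, world axes, zero at the start; "ft_torque": the same for the moment, N m; "finger_gap": finger opening in m.
Only numpy, scipy, OpenCV 4.12 (cv2) and the standard library are available. Lean on these libraries where they do the work, as an engineer would, in place of code of your own. Each camera call takes 0.05 s, during which the arm holds its last target.

## Working session

There is one attempt and no reset: what is moved stays moved. The work goes in short steps, Python scripts to look and compute and a tool call to move; the robot and the scene stay as the last step left them, time stands still between calls to the robot, and variables do not carry over. Pictures are saved under pics/ and viewed, and the job is handed in when it is done.

Besides the shell and the picture viewer there is one more tool, called after "Call:" as a command line: name --argument value ..., lists and objects as JSON in quotes. drive_tool: Moves the arm, as the interface text tells. Shifts and turns lie within -1 to 1; 1 stands for 0.25 m of shift or 1.5 rad of turn. Its arguments: {"type":"object","properties":{"commands":{"type":"array","items":{"type":"object","properties":{"xyz":{"type":"array","items":{"type":"number"}},"angular":{"type":"array","items":{"type":"number"}},"gripper":{"type":"number"}}}}},"required":["commands"]}

```bash
ls; mkdir -p pics; python3 - <<'E'
from workcell import ctrl
import cv2,numpy as np,pickle
s=ctrl.observe();print(s)
for n in("top","side"):
    d=ctrl.read_camera(n);cv2.imwrite(f"pics/{n}0.png",d["image"]);pickle.dump(d,open(n+"0.pkl","wb"));print(d["camera_matrix"],d["R"],d["t"])
E
```

```text
pics
{'t': 0.0, 'qpos': array([ 1.45569901e+00,  4.07751127e-02,  8.37990570e-02, -4.84551416e-04,
       -1.61548388e+00, -3.33726637e-01]), 'qd': array([-0.00156108, -0.0011235 , -0.00063888,  0.00011419,  0.00088305,
       -0.00038613]), 'tau': array([-1.10229673e-04, -3.68201709e+01,  3.47421670e+01,  6.93227649e+00,
       -5.23445313e-03, -1.28400561e-05]), 'position': array([0.26010182, 0.54031331, 0.22488909]), 'eef_rot': array([ 3.06116131e+00, -6.98696153e-01, -4.70513180e-04]), 'ft_force': array([-0.57602669, -0.25792238,  0.37632426]), 'ft_torque': array([ 0.04837619,  0.01860552, -0.03129417]), 'finger_gap': 0.08535934044716846}
[[481.32950702   0.         326.66855011]
 [  0.         481.32950702 249.41480725]
 [  0.           0.           1.        ]] [[ 0.02390569 -0.9997129  -0.00162249]
 [-0.98610802 -0.02331345 -0.16446108]
 [ 0.16437604  0.00553151 -0.98638224]] [0.08804527 0.57839503 0.953048  ]
[[470.24362299   0.         319.939662  ]
 [  0.         470.24362299 232.82604572]
 [  0.           0.           1.        ]] [[ 0.81506778 -0.57936071  0.00238292]
 [-0.29111712 -0.41310431 -0.86289956]
 [ 0.5009145   0.70262792 -0.50536984]] [-0.39516794  0.28565586  0.58685799]
```

View pics/top0.png

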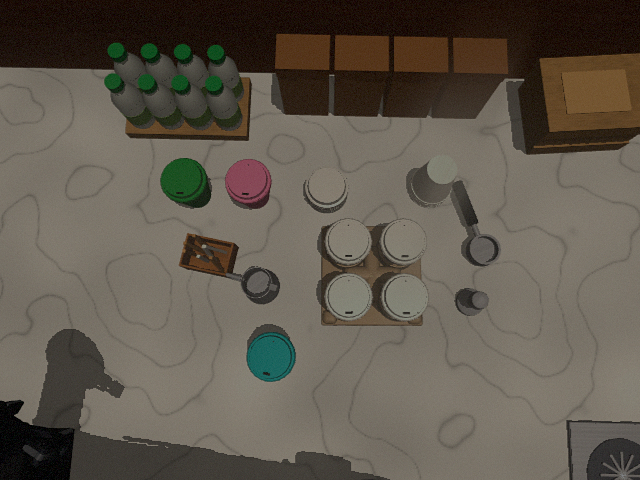

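View pics/side0.png

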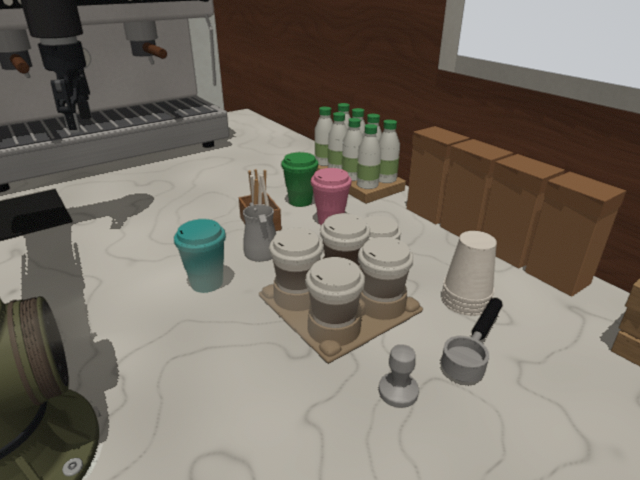

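The four white-lidded cups in the carrier sit at top-image pixels (348,242), (403,242), (349,297) and (405,297). The green, pink and turquoise cups are look-alikes outside it, and the spare lids at (326,188) are a bystander. I'll enlarge the crop to confirm.

```bash
python3 - <<'E'
import cv2,numpy as np
a=cv2.imread("pics/top0.png")[210:335,305:440];a=cv2.resize(a,None,fx=4.4,fy=4.4,interpolation=cv2.INTER_CUBIC)
cv2.imwrite("pics/tc.png",cv2.convertScaleAbs(a,alpha=1.2))
a=cv2.imread("pics/side0.png")[200:360,250:430];a=cv2.resize(a,None,fx=3.7,fy=3.7,interpolation=cv2.INTER_CUBIC)
cv2.imwrite("pics/sc.png",cv2.convertScaleAbs(a,alpha=1.1))
E
```

```text
(no output)
```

View pics/tc.png

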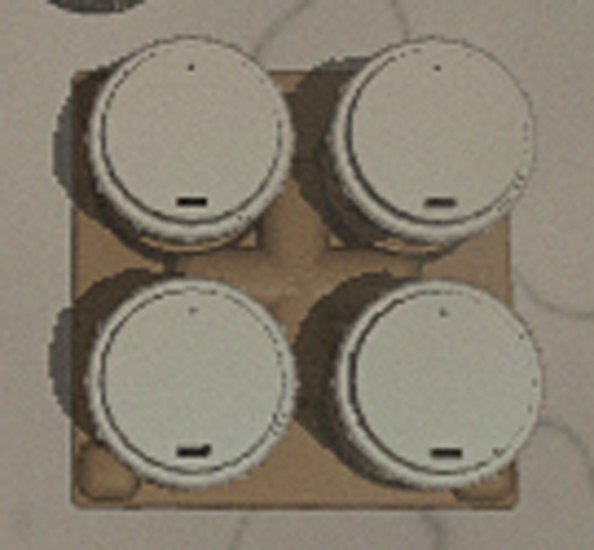

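View pics/sc.png

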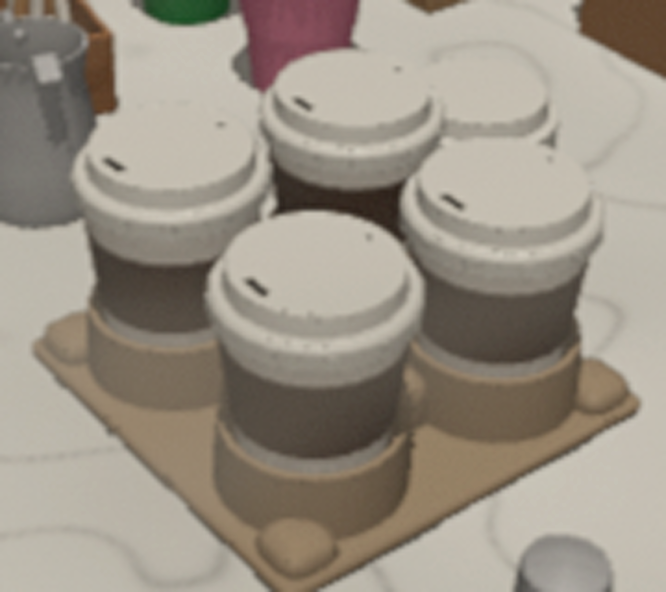

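The crop confirms four white lids with dark slots to the front, and the carrier is almost square to the world. Next I'll turn the pixels into positions.

```bash
cat > h.py <<'E'
import numpy as np,pickle
def bp(n,px,z,d=None):
    d=d or pickle.load(open(n+"0.pkl","rb"));K,R,t=d["camera_matrix"],d["R"],d["t"]
    r=R.T@np.linalg.solve(K,[px[0],px[1],1.]);c=-R.T@t
    return c+r*(z-c[2])/r[2]
E
python3 - <<'E'
from h import *
T=lambda x,y:(305+(x+.5)/4.4-.5,210+(y+.5)/4.4-.5)
S=lambda x,y:(250+(x+.5)/3.7-.5,200+(y+.5)/3.7-.5)
v={1:(193,311),2:(443,313),3:(191,67),4:(437,67)};s={1:(194,452),2:(446,453),3:(192,202),4:(440,203)}
e={1:(193,379),2:(444.5,381),3:(192,133),4:(440,134)}
sv={1:(221,125),2:(370,237),3:(398,70),4:(550,159)};ss={1:(114,165),2:(257,287),3:(302,103),4:(453,202)}
for k in v:
    print(k,"top v",bp("top",T(*v[k]),.126)[:2].round(4),"s",bp("top",T(*s[k]),.126)[:2].round(4),"c",bp("top",T(*e[k]),.126)[:2].round(4),"side v",bp("side",S(*sv[k]),.126)[:2].round(4),bp("side",S(*ss[k]),.126)[:2].round(4))
for c in [(72,507),(517,507),(72,72)]: print(bp("top",T(*c),.006)[:2].round(4))
E
```

```text
1 top v [0.5048 0.0586] s [0.4446 0.0572] c [0.4756 0.0581] side v [0.5092 0.0669] [0.449  0.0653]
2 top v [ 0.5065 -0.049 ] s [ 0.4467 -0.0501] c [ 0.4773 -0.0496] side v [ 0.508  -0.0479] [ 0.4475 -0.0498]
3 top v [0.6122 0.0612] s [0.5523 0.0598] c [0.5828 0.0603] side v [0.6125 0.0608] [0.5532 0.0617]
4 top v [ 0.6148 -0.0467] s [ 0.5544 -0.0478] c [ 0.5849 -0.0479] side v [ 0.6154 -0.0456] [ 0.5551 -0.0475]
[0.4213 0.1102]
[ 0.4264 -0.1034]
[0.6348 0.1157]
```

Back-projecting to z = 0.126 puts the top and side views within about 1 mm for places 2 to 4. Place 1 differs by about 9 mm, which suggests its lid sits high. I'll confirm by touch, starting there.

Call:
drive_tool --commands '[{"xyz": [0.2,0.16,0],"angular": [0,0,0.12],"gripper": -1},{"xyz": [0.4,0.32,0],"angular": [0,0,0.24],"gripper": -1},{"xyz": [0.6,0.48,0],"angular": [0,0,0.36],"gripper": -1},{"xyz": [0.78,0.63,0],"angular": [0,0,0.48],"gripper": -1},{"xyz": [0.78,0.63,0],"angular": [0,0,0.6],"gripper": -1},{"xyz": [0.78,0.63,0],"angular": [0,0,0.734],"gripper": -1},{"xyz": [0.78,0.63,0],"angular": [0,0,0.734],"gripper": -1},{"xyz": [0.78,0.63,0],"angular": [0,0,0.734],"gripper": -1},{"xyz": [0.78,0.63,0],"angular": [0,0,0.734],"gripper": -1}]'

```text
t: 1.23
position: [0.3675, 0.3142, 0.2257]
eef_rot: [2.247, -2.195, 0.0]
ft_force: [0.4, 0.5, -0.2]
finger_gap: 0.0
```

Call:
drive_tool --commands '[{"xyz": [0.23,-0.1,0],"angular": [0,0,0],"gripper": -1},{"xyz": [0.46,-0.2,0],"angular": [0,0,0],"gripper": -1},{"xyz": [0.69,-0.3,0],"angular": [0,0,0],"gripper": -1},{"xyz": [0.915,-0.406,0],"angular": [0,0,0],"gripper": -1},{"xyz": [0.915,-0.406,0.1],"angular": [0,0,0],"gripper": -1},{"xyz": [0.915,-0.406,0.16],"angular": [0,0,0],"gripper": -1},{"xyz": [0.915,-0.406,0.16],"angular": [0,0,0],"gripper": -1},{"xyz": [0.915,-0.406,0.16],"angular": [0,0,0],"gripper": -1}]'

```text
t: 2.22
position: [0.4741, 0.0883, 0.1868]
eef_rot: [-2.246, 2.195, -0.001]
ft_force: [0.9, 0.4, 0.7]
finger_gap: -0.0003
```

```bash
cat > look.py <<'E'
import sys,cv2,numpy as np
from workcell import ctrl
n=sys.argv[1]
s=ctrl.observe();print(s["t"],s["position"].round(5),s["ft_force"].round(2),s["ft_torque"].round(3))
o=[]
for c,(y0,y1,x0,x1) in (("side",(180,350,250,430)),("top",(200,340,300,440))):
    a=ctrl.read_camera(c)["image"][y0:y1,x0:x1];o.append(cv2.resize(a,(395,int(395*(y1-y0)/(x1-x0))),interpolation=cv2.INTER_CUBIC))
h=max(i.shape[0] for i in o)
cv2.imwrite(f"pics/{n}.png",np.hstack([cv2.copyMakeBorder(i,0,h-i.shape[0],0,5,0) for i in o]))
E
python3 look.py a1
```

```text
2.225 [0.47407 0.08831 0.18684] [0.87 0.44 0.67] [ 0.047 -0.038 -0.04 ]
```

View pics/a1.png

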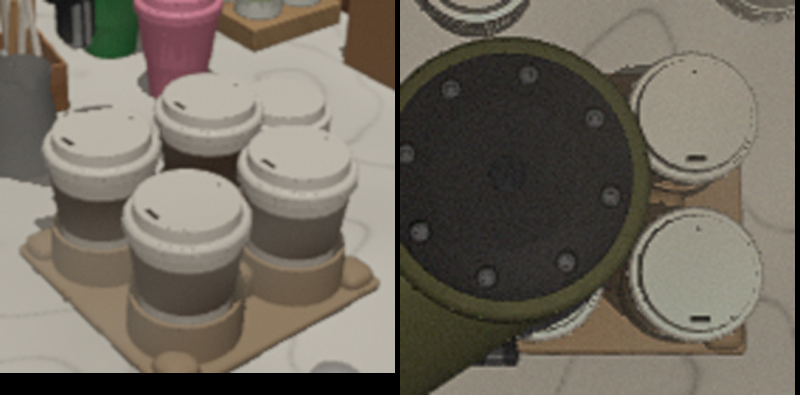

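The side view shows the closed fingers above the left part of lid 1, with their shadow at (95,108) in the crop. Going down to just above contact.

Call:
drive_tool --commands '[{"xyz": [0,0,0.05],"angular": [0,0,0],"gripper": -1},{"xyz": [0,0,0.1],"angular": [0,0,0],"gripper": -1},{"xyz": [0,0,0.1],"angular": [0,0,0],"gripper": -1},{"xyz": [0,0,0.1],"angular": [0,0,0],"gripper": -1}]'

```text
t: 2.82
position: [0.474, 0.0874, 0.161]
eef_rot: [2.244, -2.198, 0.001]
ft_force: [0.7, 0.0, -0.0]
finger_gap: -0.0001
```

Call:
drive_tool --commands '[{"xyz": [0,0,0.008],"angular": [0,0,0],"gripper": -1},{"xyz": [0,0,0.008],"angular": [0,0,0],"gripper": -1}]'

```text
t: 3.08
position: [0.474, 0.0875, 0.159]
eef_rot: [-2.245, 2.198, -0.0]
ft_force: [-0.5, 0.8, 0.5]
finger_gap: -0.0
```

Call:
drive_tool --commands '[{"xyz": [0,0,0.004],"angular": [0,0,0],"gripper": -1},{"xyz": [0,0,0.004],"angular": [0,0,0],"gripper": -1}]'

```text
t: 3.32
position: [0.4739, 0.0875, 0.1579]
eef_rot: [2.245, -2.198, 0.0]
ft_force: [-1.1, -0.6, -0.4]
finger_gap: -0.0001
```

Call:
drive_tool --commands '[{"xyz": [0,0,0.004],"angular": [0,0,0],"gripper": -1},{"xyz": [0,0,0.004],"angular": [0,0,0],"gripper": -1}]'

```text
t: 3.58
position: [0.4739, 0.0875, 0.1568]
eef_rot: [2.245, -2.198, 0.0]
ft_force: [-0.6, -0.1, 0.3]
finger_gap: 0.0003
```

Call:
drive_tool --commands '[{"xyz": [0,0,0.004],"angular": [0,0,0],"gripper": -1},{"xyz": [0,0,0.004],"angular": [0,0,0],"gripper": -1}]'

```text
t: 3.82
position: [0.4739, 0.0875, 0.1558]
eef_rot: [2.244, -2.198, -0.0]
ft_force: [-0.4, -0.3, -0.3]
finger_gap: -0.0002
```

Call:
drive_tool --commands '[{"xyz": [0,0,0.004],"angular": [0,0,0],"gripper": -1},{"xyz": [0,0,0.004],"angular": [0,0,0],"gripper": -1}]'

```text
t: 4.08
position: [0.4739, 0.0875, 0.1548]
eef_rot: [2.244, -2.198, -0.0]
ft_force: [0.9, -0.3, 1.0]
finger_gap: 0.0002
```

Call:
drive_tool --commands '[{"xyz": [0,0,0.004],"angular": [0,0,0],"gripper": -1},{"xyz": [0,0,0.004],"angular": [0,0,0],"gripper": -1}]'

```text
t: 4.32
position: [0.4739, 0.0874, 0.1538]
eef_rot: [2.244, -2.198, -0.0]
ft_force: [0.5, 0.2, 0.4]
finger_gap: 0.0001
```

```bash
python3 look.py a2
```

```text
4.325 [0.47387 0.08745 0.15378] [0.47 0.23 0.45] [-0.014 -0.024  0.048]
```

View pics/a2.png

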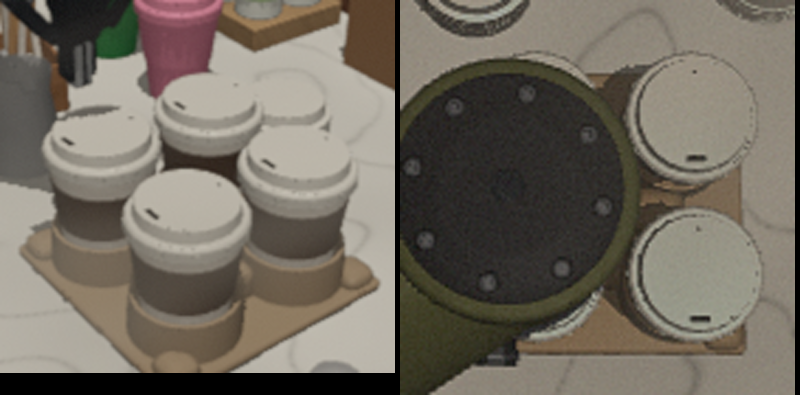

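```bash
python3 - <<'E'
import pickle,numpy as np
d=pickle.load(open("side0.pkl","rb"));K,R,t=d["camera_matrix"],d["R"],d["t"]
for X in([.4739,.0875,.1288],[.4739,.0875,.148],[.4739,.0875,.126],[.475,.058,.126],[.475,.058,.131]):
    p=K@(R@X+t);u=p[:2]/p[2];print(X,u.round(1),((u-[250,180])*395/180).round(0))
E
```

```text
[0.4739, 0.0875, 0.1288] [286.  233.1] [ 79. 116.]
[0.4739, 0.0875, 0.148] [285.6 223.5] [78. 95.]
[0.4739, 0.0875, 0.126] [286.  234.4] [ 79. 119.]
[0.475, 0.058, 0.126] [295.7 241.4] [100. 135.]
[0.475, 0.058, 0.131] [295.6 238.9] [100. 129.]
```

```bash
python3 - <<'E'
from workcell import ctrl
import cv2
a=ctrl.read_camera("side")["image"][130:300,230:430]
cv2.imwrite("pics/a3.png",cv2.resize(a,None,fx=3.5,fy=3.5,interpolation=cv2.INTER_CUBIC))
E
```

```text
(no output)
```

View pics/a3.png

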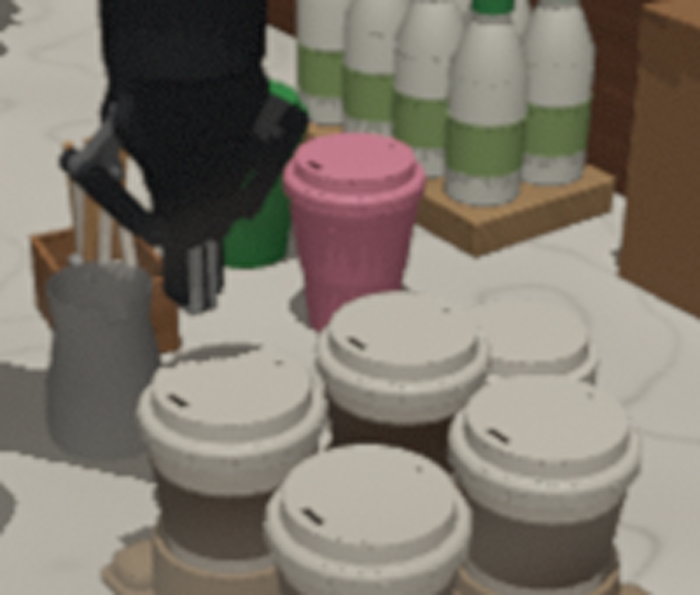

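```bash
python3 - <<'E'
from h import *
for z in(.129,.145,.16): print(z,bp("side",(287,217),z))
d=pickle.load(open("top0.pkl","rb"));K,R,t=d["camera_matrix"],d["R"],d["t"]
for z in(.13,.25,.3,.35,.4):
    p=K@(R@[.4739,.0875,z]+t);print(z,(p[:2]/p[2]).round(1))
E
```

```text
0.129 [0.50637071 0.13614278 0.129     ]
0.145 [0.49113891 0.11072005 0.145     ]
0.16 [0.47685909 0.08688625 0.16      ]
0.13 [332.9 296.1]
0.25 [333.7 291.1]
0.3 [334.1 288.5]
0.35 [334.6 285.5]
0.4 [335.2 282.1]
```

```bash
python3 - <<'E'
from workcell import ctrl
import cv2
a=ctrl.read_camera("side")["image"][190:260,260:330]
a=cv2.convertScaleAbs(cv2.resize(a,None,fx=8,fy=8,interpolation=cv2.INTER_CUBIC),alpha=1.6,beta=-60)
cv2.imwrite("pics/a4.png",a)
E
```

```text
(no output)
```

View pics/a4.png

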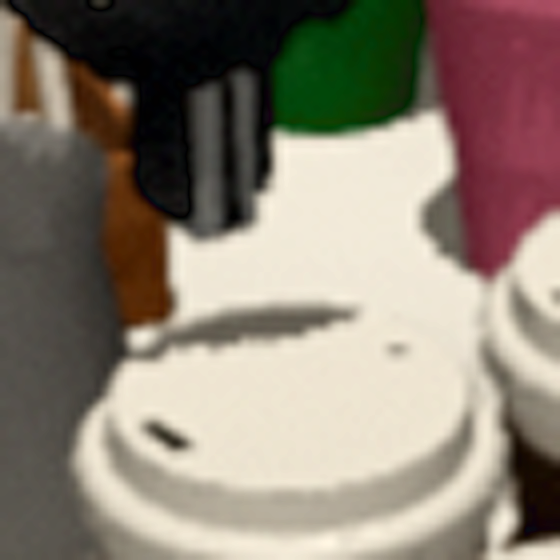

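The enhanced crop shows the fingertips at side pixel (286,219). That back-projects onto the tool axis at z ≈ 0.158, so the tip is higher than the 25 mm offset implies and is still about 25 mm above lid 1. I'll carry on down in force-checked steps.

Call:
drive_tool --commands '[{"xyz": [0,0,0.02],"angular": [0,0,0],"gripper": -1},{"xyz": [0,0,0.04],"angular": [0,0,0],"gripper": -1},{"xyz": [0,0,0.04],"angular": [0,0,0],"gripper": -1}]'

```text
t: 4.9
position: [0.4736, 0.0874, 0.1431]
eef_rot: [2.244, -2.197, -0.001]
ft_force: [0.4, -0.2, 0.5]
finger_gap: 0.0001
```

```bash
cat > z.py <<'E'
import sys,cv2
from workcell import ctrl
s=ctrl.observe();print(s["t"],s["position"].round(5),s["ft_force"].round(2),s["ft_torque"].round(3))
a=ctrl.read_camera("side")["image"][190:260,260:330]
cv2.imwrite(f"pics/{sys.argv[1]}.png",cv2.convertScaleAbs(cv2.resize(a,None,fx=8,fy=8,interpolation=cv2.INTER_CUBIC),alpha=1.6,beta=-60))
E
python3 z.py a5
```

```text
4.9 [0.47361 0.08736 0.14314] [ 0.39 -0.15  0.46] [-0.038  0.044  0.011]
```

View pics/a5.png

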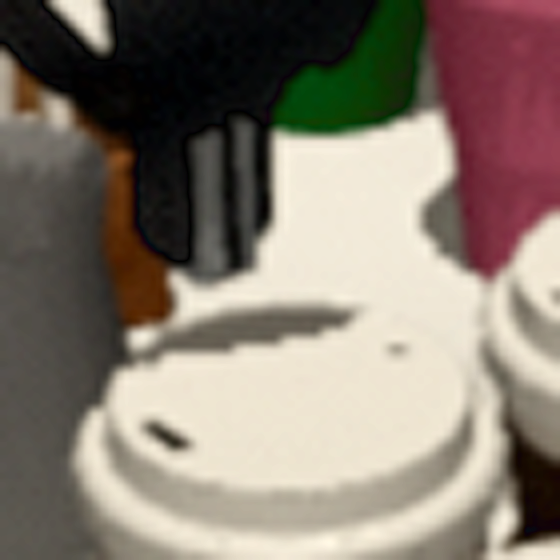

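Call:
drive_tool --commands '[{"xyz": [0,0,0.016],"angular": [0,0,0],"gripper": -1},{"xyz": [0,0,0.032],"angular": [0,0,0],"gripper": -1},{"xyz": [0,0,0.032],"angular": [0,0,0],"gripper": -1}]'

```text
t: 5.32
position: [0.4737, 0.0874, 0.1354]
eef_rot: [2.244, -2.197, -0.0]
ft_force: [-0.9, -0.6, 1.0]
finger_gap: -0.0001
```

```bash
python3 z.py a6
```

```text
5.325 [0.4737  0.08739 0.13537] [-0.89 -0.58  0.96] [0.018 0.056 0.019]
```

View pics/a6.png

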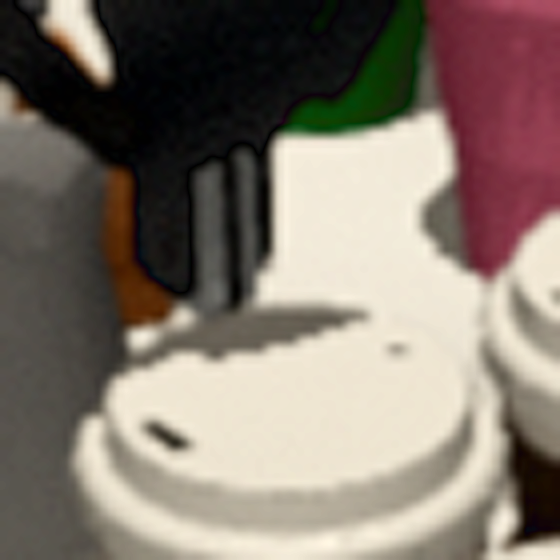

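Call:
drive_tool --commands '[{"xyz": [0,0,0.008],"angular": [0,0,0],"gripper": -1},{"xyz": [0,0,0.008],"angular": [0,0,0],"gripper": -1}]'

```text
t: 5.62
position: [0.4739, 0.0875, 0.1338]
eef_rot: [2.244, -2.198, -0.0]
ft_force: [-0.4, -0.4, -0.7]
finger_gap: 0.0005
```

Call:
drive_tool --commands '[{"xyz": [0,0,0.004],"angular": [0,0,0],"gripper": -1},{"xyz": [0,0,0.004],"angular": [0,0,0],"gripper": -1}]'

```text
t: 5.88
position: [0.4739, 0.0875, 0.1329]
eef_rot: [2.245, -2.198, -0.0]
ft_force: [-0.2, -0.1, 0.4]
finger_gap: -0.0003
```

```bash
python3 z.py a7
```

```text
5.875 [0.47392 0.08751 0.13285] [-0.23 -0.11  0.44] [ 0.041  0.013 -0.035]
```

View pics/a7.png

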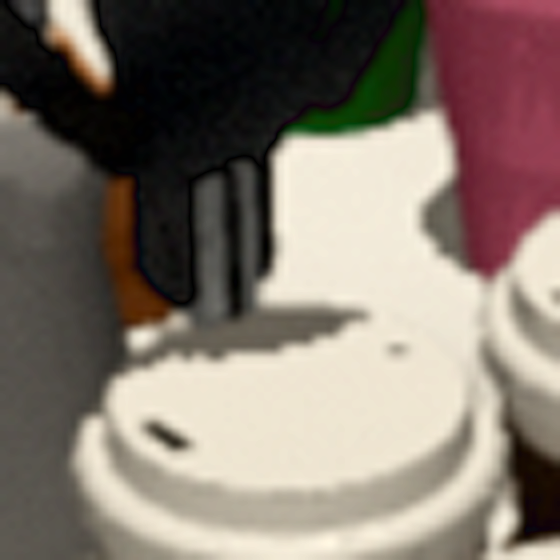

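The tip now overlaps in front of the left part of the lid, with its bottom at side row about 230. It's about to touch.

Call:
drive_tool --commands '[{"xyz": [0,0,0.004],"angular": [0,0,0],"gripper": -1},{"xyz": [0,0,0.004],"angular": [0,0,0],"gripper": -1}]'

```text
t: 6.18
position: [0.4739, 0.0875, 0.1318]
eef_rot: [2.244, -2.198, 0.0]
ft_force: [-0.4, 0.7, -0.3]
finger_gap: -0.0002
```

Call:
drive_tool --commands '[{"xyz": [0,0,0.004],"angular": [0,0,0],"gripper": -1},{"xyz": [0,0,0.004],"angular": [0,0,0],"gripper": -1}]'

```text
t: 6.42
position: [0.4739, 0.0875, 0.1308]
eef_rot: [2.244, -2.198, -0.0]
ft_force: [-0.0, 0.1, -0.6]
finger_gap: -0.0
```

Call:
drive_tool --commands '[{"xyz": [0,0,0.004],"angular": [0,0,0],"gripper": -1},{"xyz": [0,0,0.004],"angular": [0,0,0],"gripper": -1}]'

```text
t: 6.68
position: [0.4739, 0.0874, 0.1298]
eef_rot: [2.244, -2.198, 0.0]
ft_force: [0.1, -0.5, 0.2]
finger_gap: -0.0002
```

```bash
python3 z.py a8
```

```text
6.675 [0.47389 0.08745 0.1298 ] [ 0.11 -0.5   0.16] [ 0.014  0.085 -0.043]
```

View pics/a8.png

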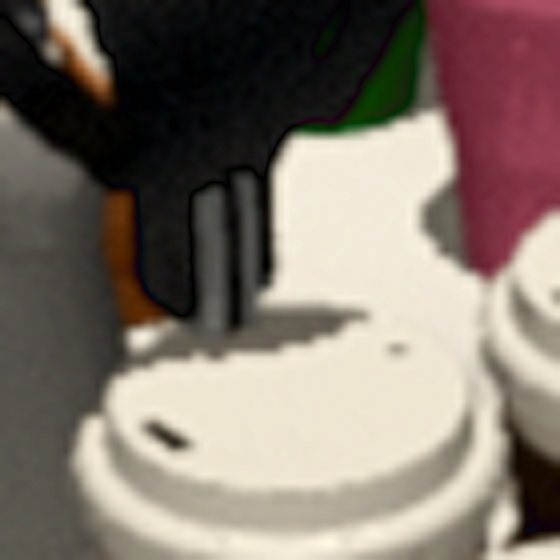

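Call:
drive_tool --commands '[{"xyz": [0,0,0.004],"angular": [0,0,0],"gripper": -1},{"xyz": [0,0,0.004],"angular": [0,0,0],"gripper": -1}]'

```text
t: 6.98
position: [0.4739, 0.0875, 0.1288]
eef_rot: [2.244, -2.198, -0.0]
ft_force: [0.9, -0.5, 0.3]
finger_gap: -0.0002
```

Call:
drive_tool --commands '[{"xyz": [0,0,0.004],"angular": [0,0,0],"gripper": -1},{"xyz": [0,0,0.004],"angular": [0,0,0],"gripper": -1}]'

```text
t: 7.22
position: [0.4739, 0.0875, 0.1278]
eef_rot: [2.244, -2.198, -0.0]
ft_force: [-0.6, 0.0, -0.3]
finger_gap: 0.0
```

```bash
python3 z.py a9
```

```text
7.225 [0.47388 0.08746 0.12779] [-0.6   0.01 -0.33] [ 0.01  -0.022  0.016]
```

View pics/a9.png

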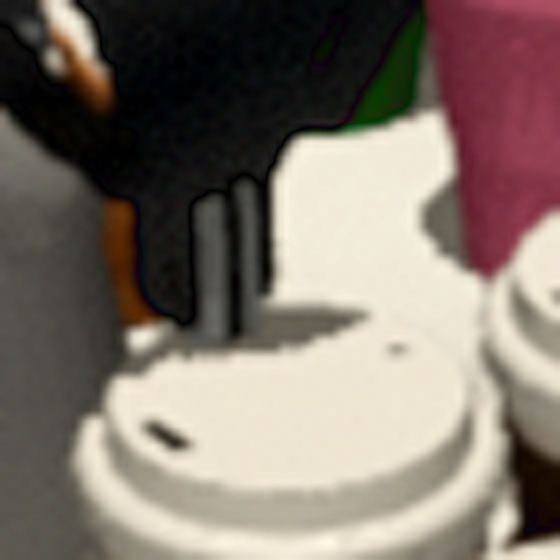

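Call:
drive_tool --commands '[{"xyz": [0,0,0.004],"angular": [0,0,0],"gripper": -1},{"xyz": [0,0,0.004],"angular": [0,0,0],"gripper": -1}]'

```text
t: 7.52
position: [0.4739, 0.0875, 0.1268]
eef_rot: [2.245, -2.198, 0.0]
ft_force: [0.1, -0.3, 0.4]
finger_gap: -0.0
```

Call:
drive_tool --commands '[{"xyz": [0,0,0.004],"angular": [0,0,0],"gripper": -1},{"xyz": [0,0,0.004],"angular": [0,0,0],"gripper": -1}]'

```text
t: 7.78
position: [0.4739, 0.0875, 0.1258]
eef_rot: [2.244, -2.198, -0.0]
ft_force: [-0.6, 0.2, 0.8]
finger_gap: -0.0001
```

Call:
drive_tool --commands '[{"xyz": [0,0,0.004],"angular": [0,0,0],"gripper": -1},{"xyz": [0,0,0.004],"angular": [0,0,0],"gripper": -1}]'

```text
t: 8.02
position: [0.474, 0.0877, 0.1251]
eef_rot: [-2.245, 2.198, -0.0]
ft_force: [-0.0, 0.5, 1.0]
finger_gap: 0.0003
```

```bash
python3 z.py a10
```

```text
8.025 [0.47404 0.08766 0.12507] [-0.04  0.55  1.04] [ 0.223  0.094 -0.037]
```

View pics/a10.png

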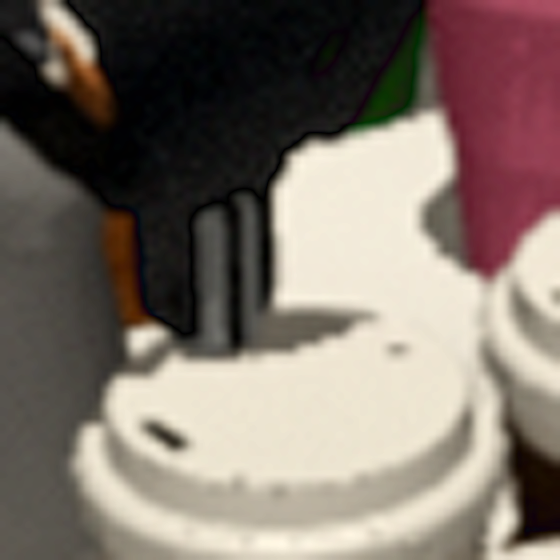

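Call:
drive_tool --commands '[{"xyz": [0,0,0.004],"angular": [0,0,0],"gripper": -1},{"xyz": [0,0,0.004],"angular": [0,0,0],"gripper": -1}]'

```text
t: 8.32
position: [0.4741, 0.0878, 0.1242]
eef_rot: [-2.244, 2.197, -0.0]
ft_force: [-0.3, 2.3, 2.5]
finger_gap: -0.0001
```

Call:
drive_tool --commands '[{"xyz": [0,0,0.004],"angular": [0,0,0],"gripper": -1},{"xyz": [0,0,0.004],"angular": [0,0,0],"gripper": -1}]'

```text
t: 8.57
position: [0.4742, 0.0878, 0.1232]
eef_rot: [-2.244, 2.197, -0.0]
ft_force: [-0.7, 3.2, 4.3]
finger_gap: 0.0001
```

```bash
python3 z.py a11
```

```text
8.575 [0.47417 0.08783 0.1232 ] [-0.72  3.2   4.31] [ 1.137  0.194 -0.005]
```

View pics/a11.png

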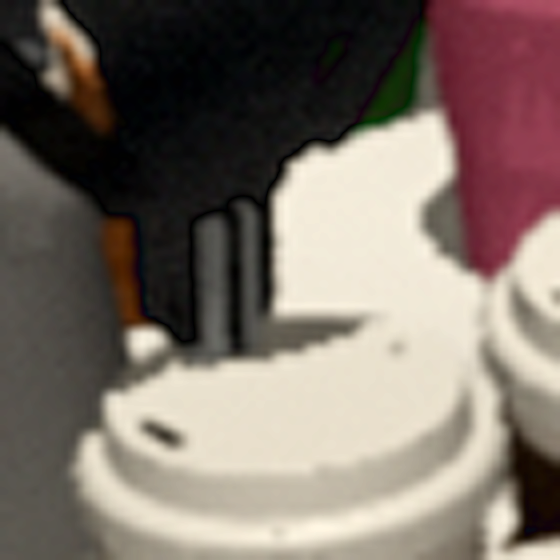

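Lid 1 visibly tips: its near (right) rim rises from crop row 490 to 470, while the finger sinks about 2.5 mm at 1 to 4 N. Place 1 is the loose lid. I'll lift off, then press its front and after that its rear.

Call:
drive_tool --commands '[{"xyz": [0,0,-0.04],"angular": [0,0,0],"gripper": -1},{"xyz": [0,0,-0.08],"angular": [0,0,0],"gripper": -1},{"xyz": [0.06,0.05,-0.08],"angular": [0,0,0],"gripper": -1},{"xyz": [0.119,0.1,-0.08],"angular": [0,0,0],"gripper": -1},{"xyz": [0.119,0.1,-0.08],"angular": [0,0,0],"gripper": -1},{"xyz": [0.119,0.1,-0.05],"angular": [0,0,0],"gripper": -1},{"xyz": [0.119,0.1,-0.03],"angular": [0,0,0],"gripper": -1},{"xyz": [0.119,0.1,-0.03],"angular": [0,0,0],"gripper": -1}]'

```text
t: 9.62
position: [0.4493, 0.0573, 0.1295]
eef_rot: [2.244, -2.196, -0.001]
ft_force: [-0.1, 0.5, -0.5]
finger_gap: -0.0
```

```bash
sed -i 's/190:260,260:330/195:270,260:335/' z.py; python3 z.py b1
```

```text
9.625 [0.44932 0.05726 0.12946] [-0.06  0.48 -0.52] [-0.002 -0.024  0.037]
```

View pics/b1.png

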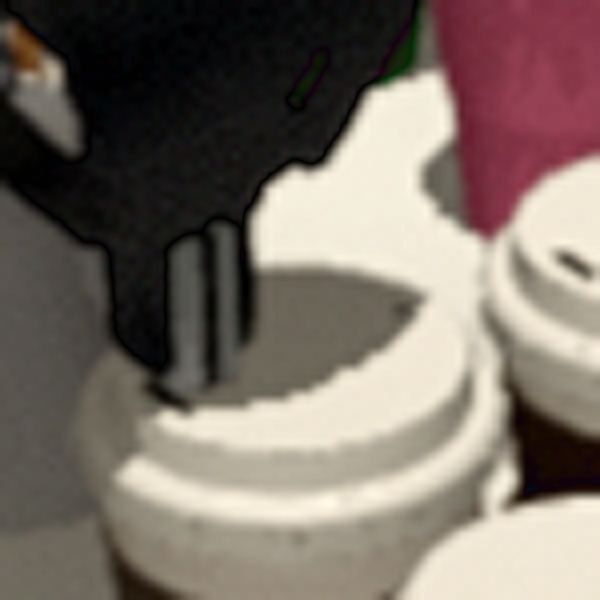

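The lid has sprung back level. The tip is at crop (190,385), on the front part of the lid beside the slot (170,395). Pressing there.

Call:
drive_tool --commands '[{"xyz": [0,0,0.008],"angular": [0,0,0],"gripper": -1},{"xyz": [0,0,0.016],"angular": [0,0,0],"gripper": -1},{"xyz": [0,0,0.016],"angular": [0,0,0],"gripper": -1}]'

```text
t: 10.05
position: [0.4495, 0.0572, 0.1262]
eef_rot: [2.244, -2.198, -0.0]
ft_force: [-0.6, -0.9, 0.1]
finger_gap: 0.0
```

Call:
drive_tool --commands '[{"xyz": [0,0,0.004],"angular": [0,0,0],"gripper": -1},{"xyz": [0,0,0.004],"angular": [0,0,0],"gripper": -1}]'

```text
t: 10.3
position: [0.4497, 0.0572, 0.1257]
eef_rot: [-2.244, 2.198, -0.001]
ft_force: [0.1, -0.1, 1.5]
finger_gap: 0.0005
```

Call:
drive_tool --commands '[{"xyz": [0,0,0.004],"angular": [0,0,0],"gripper": -1},{"xyz": [0,0,0.004],"angular": [0,0,0],"gripper": -1}]'

```text
t: 10.55
position: [0.4497, 0.0572, 0.1253]
eef_rot: [-2.244, 2.197, -0.001]
ft_force: [-2.7, -0.7, 4.8]
finger_gap: -0.0002
```

Call:
drive_tool --commands '[{"xyz": [0,0,0.004],"angular": [0,0,0],"gripper": -1},{"xyz": [0,0,0.004],"angular": [0,0,0],"gripper": -1}]'

```text
t: 10.8
position: [0.4497, 0.0572, 0.1245]
eef_rot: [-2.244, 2.197, -0.001]
ft_force: [-3.9, -0.1, 6.6]
finger_gap: 0.0
```

Call:
drive_tool --commands '[{"xyz": [0,0,0.004],"angular": [0,0,0],"gripper": -1},{"xyz": [0,0,0.004],"angular": [0,0,0],"gripper": -1}]'

```text
t: 11.05
position: [0.4495, 0.0571, 0.1235]
eef_rot: [-2.245, 2.198, -0.001]
ft_force: [-5.1, 0.2, 5.6]
finger_gap: 0.0001
```

Call:
drive_tool --commands '[{"xyz": [0,0,0.004],"angular": [0,0,0],"gripper": -1},{"xyz": [0,0,0.004],"angular": [0,0,0],"gripper": -1}]'

```text
t: 11.3
position: [0.4494, 0.0571, 0.1224]
eef_rot: [2.245, -2.198, 0.0]
ft_force: [-5.7, 0.4, 6.7]
finger_gap: -0.0002
```

Call:
drive_tool --commands '[{"xyz": [0,0,0.004],"angular": [0,0,0],"gripper": -1},{"xyz": [0,0,0.004],"angular": [0,0,0],"gripper": -1}]'

```text
t: 11.55
position: [0.4493, 0.0571, 0.1215]
eef_rot: [2.245, -2.198, 0.0]
ft_force: [-5.2, -0.6, 7.1]
finger_gap: -0.0002
```

```bash
python3 z.py b2
```

```text
11.55 [0.44933 0.05708 0.12153] [-5.17 -0.56  7.09] [ 0.098  1.9   -0.007]
```

View pics/b2.png

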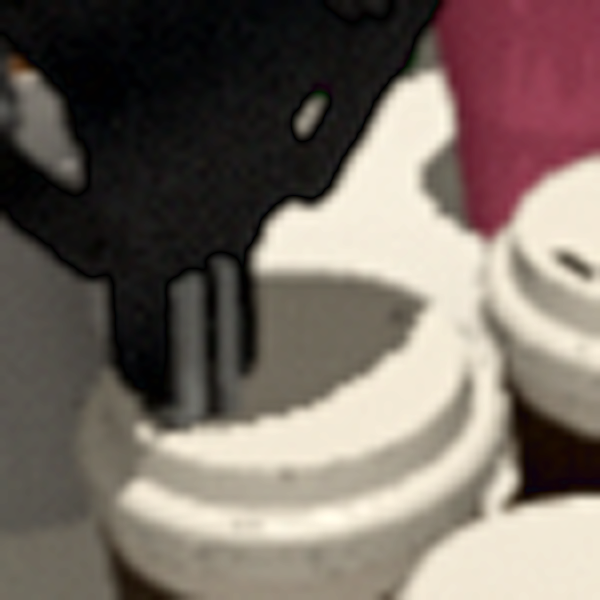

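Call:
drive_tool --commands '[{"xyz": [0,0,0.004],"angular": [0,0,0],"gripper": -1},{"xyz": [0,0,0.004],"angular": [0,0,0],"gripper": -1}]'

```text
t: 11.85
position: [0.4494, 0.0571, 0.1212]
eef_rot: [-2.245, 2.198, -0.001]
ft_force: [-7.9, 0.2, 11.1]
finger_gap: 0.0001
```

Call:
drive_tool --commands '[{"xyz": [0,0,0.004],"angular": [0,0,0],"gripper": -1},{"xyz": [0,0,0.004],"angular": [0,0,0],"gripper": -1}]'

```text
t: 12.1
position: [0.4496, 0.0571, 0.1206]
eef_rot: [-2.245, 2.197, -0.002]
ft_force: [-8.0, -0.2, 12.4]
finger_gap: 0.0001
```

The front sank about 4.5 mm at 5 to 7 N and then went stiff at 11 to 12 N, so it has seated. Now the rear.

Call:
drive_tool --commands '[{"xyz": [0,0,-0.04],"angular": [0,0,0],"gripper": -1},{"xyz": [0,0,-0.09],"angular": [0,0,0],"gripper": -1},{"xyz": [0,-0.1,-0.09],"angular": [0,0,0],"gripper": -1},{"xyz": [0,-0.21,-0.09],"angular": [0,0,0],"gripper": -1},{"xyz": [0,-0.21,-0.09],"angular": [0,0,0],"gripper": -1},{"xyz": [0,-0.21,-0.07],"angular": [0,0,0],"gripper": -1},{"xyz": [0,-0.21,-0.05],"angular": [0,0,0],"gripper": -1},{"xyz": [0,-0.21,-0.05],"angular": [0,0,0],"gripper": -1}]'

```text
t: 13.1
position: [0.5015, 0.0583, 0.1305]
eef_rot: [2.245, -2.197, -0.0]
ft_force: [0.5, 0.1, 0.6]
finger_gap: 0.0001
```

```bash
python3 z.py c1
```

```text
13.1 [0.50149 0.05829 0.1305 ] [0.46 0.05 0.58] [-0.011  0.002 -0.03 ]
```

View pics/c1.png

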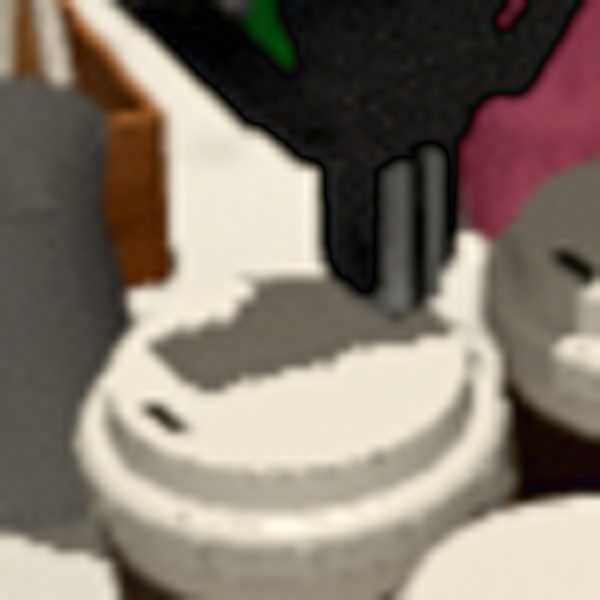

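The front is down: the slot sits at crop row 417, against 395 before. The tip is over the rear at (400,310). Pressing the rear.

Call:
drive_tool --commands '[{"xyz": [0,0,0.008],"angular": [0,0,0],"gripper": -1},{"xyz": [0,0,0.016],"angular": [0,0,0],"gripper": -1},{"xyz": [0,0,0.02],"angular": [0,0,0],"gripper": -1},{"xyz": [0,0,0.02],"angular": [0,0,0],"gripper": -1}]'

```text
t: 13.65
position: [0.502, 0.0583, 0.1258]
eef_rot: [2.244, -2.198, -0.0]
ft_force: [-0.1, -0.7, 0.5]
finger_gap: 0.0001
```

Call:
drive_tool --commands '[{"xyz": [0,0,0.004],"angular": [0,0,0],"gripper": -1},{"xyz": [0,0,0.008],"angular": [0,0,0],"gripper": -1},{"xyz": [0,0,0.008],"angular": [0,0,0],"gripper": -1}]'

```text
t: 14.02
position: [0.5021, 0.0583, 0.1239]
eef_rot: [2.245, -2.198, 0.0]
ft_force: [-0.8, 0.2, 0.8]
finger_gap: 0.0001
```

Call:
drive_tool --commands '[{"xyz": [0,0,0.004],"angular": [0,0,0],"gripper": -1},{"xyz": [0,0,0.008],"angular": [0,0,0],"gripper": -1},{"xyz": [0,0,0.008],"angular": [0,0,0],"gripper": -1}]'

```text
t: 14.4
position: [0.5025, 0.0583, 0.1226]
eef_rot: [-2.244, 2.197, -0.001]
ft_force: [-1.1, 0.1, 5.2]
finger_gap: 0.0001
```

Call:
drive_tool --commands '[{"xyz": [0,0,0.004],"angular": [0,0,0],"gripper": -1},{"xyz": [0,0,0.004],"angular": [0,0,0],"gripper": -1}]'

```text
t: 14.65
position: [0.5026, 0.0583, 0.1216]
eef_rot: [-2.244, 2.197, -0.002]
ft_force: [0.2, 0.6, 5.1]
finger_gap: 0.0004
```

Call:
drive_tool --commands '[{"xyz": [0,0,0.004],"angular": [0,0,0],"gripper": -1},{"xyz": [0,0,0.004],"angular": [0,0,0],"gripper": -1}]'

```text
t: 14.9
position: [0.5027, 0.0583, 0.1207]
eef_rot: [-2.244, 2.197, -0.002]
ft_force: [0.6, 0.3, 4.7]
finger_gap: -0.0001
```

Call:
drive_tool --commands '[{"xyz": [0,0,0.004],"angular": [0,0,0],"gripper": -1},{"xyz": [0,0,0.004],"angular": [0,0,0],"gripper": -1}]'

```text
t: 15.15
position: [0.5029, 0.0583, 0.1203]
eef_rot: [-2.243, 2.196, -0.003]
ft_force: [-0.2, 0.6, 8.0]
finger_gap: 0.0002
```

Call:
drive_tool --commands '[{"xyz": [0,0,0.004],"angular": [0,0,0],"gripper": -1},{"xyz": [0,0,0.004],"angular": [0,0,0],"gripper": -1}]'

```text
t: 15.4
position: [0.503, 0.0583, 0.1201]
eef_rot: [-2.243, 2.196, -0.004]
ft_force: [-2.4, 0.1, 11.1]
finger_gap: 0.0003
```

Call:
drive_tool --commands '[{"xyz": [0,0,0.004],"angular": [0,0,0],"gripper": -1},{"xyz": [0,0,0.004],"angular": [0,0,0],"gripper": -1}]'

```text
t: 15.65
position: [0.5032, 0.0583, 0.1198]
eef_rot: [-2.243, 2.196, -0.004]
ft_force: [-3.5, 0.4, 13.3]
finger_gap: 0.0003
```

The rear is stiff too, at 13 N with no further travel. I'll do one press in the middle as a check.

Call:
drive_tool --commands '[{"xyz": [0,0,-0.04],"angular": [0,0,0],"gripper": -1},{"xyz": [0,0,-0.07],"angular": [0,0,0],"gripper": -1},{"xyz": [0,0.105,-0.07],"angular": [0,0,0],"gripper": -1},{"xyz": [0,0.105,-0.07],"angular": [0,0,0],"gripper": -1},{"xyz": [0,0.105,-0.04],"angular": [0,0,0],"gripper": -1},{"xyz": [0,0.105,-0.02],"angular": [0,0,0],"gripper": -1},{"xyz": [0,0.105,-0.01],"angular": [0,0,0],"gripper": -1},{"xyz": [0,0.105,-0.01],"angular": [0,0,0],"gripper": -1}]'

```text
t: 16.65
position: [0.476, 0.0576, 0.1202]
eef_rot: [2.244, -2.198, 0.001]
ft_force: [-5.4, 0.2, 7.5]
finger_gap: 0.0003
```

Call:
drive_tool --commands '[{"xyz": [0,0,0.004],"angular": [0,0,0],"gripper": -1},{"xyz": [0,0,0.008],"angular": [0,0,0],"gripper": -1},{"xyz": [0,0,0.008],"angular": [0,0,0],"gripper": -1}]'

```text
t: 17.02
position: [0.4762, 0.0575, 0.1201]
eef_rot: [-2.245, 2.197, -0.002]
ft_force: [-9.2, 0.3, 16.0]
finger_gap: -0.0003
```

Call:
drive_tool --commands '[{"xyz": [0,0,0.004],"angular": [0,0,0],"gripper": -1},{"xyz": [0,0,0.004],"angular": [0,0,0],"gripper": -1}]'

```text
t: 17.27
position: [0.4763, 0.0575, 0.12]
eef_rot: [-2.244, 2.197, -0.003]
ft_force: [-11.2, 0.9, 18.9]
finger_gap: 0.0002
```

There was no travel at 19 N, so it's home. I'll retreat up and to the left and look.

Call:
drive_tool --commands '[{"xyz": [0,0,-0.1],"angular": [0,0,0],"gripper": -1},{"xyz": [0,0,-0.3],"angular": [0,0,0],"gripper": -1},{"xyz": [0,0,-0.5],"angular": [0,0,0],"gripper": -1},{"xyz": [-0.25,0.1,-0.5],"angular": [0,0,0],"gripper": -1},{"xyz": [-0.5,0.2,-0.5],"angular": [0,0,0],"gripper": -1},{"xyz": [-0.75,0.3,-0.5],"angular": [0,0,0],"gripper": -1},{"xyz": [-0.95,0.4,-0.5],"angular": [0,0,0],"gripper": -1},{"xyz": [-0.95,0.4,-0.5],"angular": [0,0,0],"gripper": -1},{"xyz": [-0.95,0.4,-0.5],"angular": [0,0,0],"gripper": -1}]'

```text
t: 18.4
position: [0.3708, 0.2935, 0.2409]
eef_rot: [2.245, -2.196, 0.001]
ft_force: [-0.1, -0.8, 0.0]
finger_gap: -0.0
```

```bash
python3 look.py d1; python3 - <<'E'
from workcell import ctrl
import cv2
a=ctrl.read_camera("side")["image"];cv2.imwrite("pics/d2.png",a)
b=cv2.resize(a[200:360,250:430],None,fx=3.7,fy=3.7,interpolation=cv2.INTER_CUBIC);cv2.imwrite("pics/d3.png",cv2.convertScaleAbs(b,alpha=1.1))
cv2.imwrite("pics/d4.png",ctrl.read_camera("top")["image"])
E
```

```text
18.4 [0.37076 0.29345 0.24091] [-0.12 -0.79  0.04] [-0.092  0.005 -0.006]
```

View pics/d3.png

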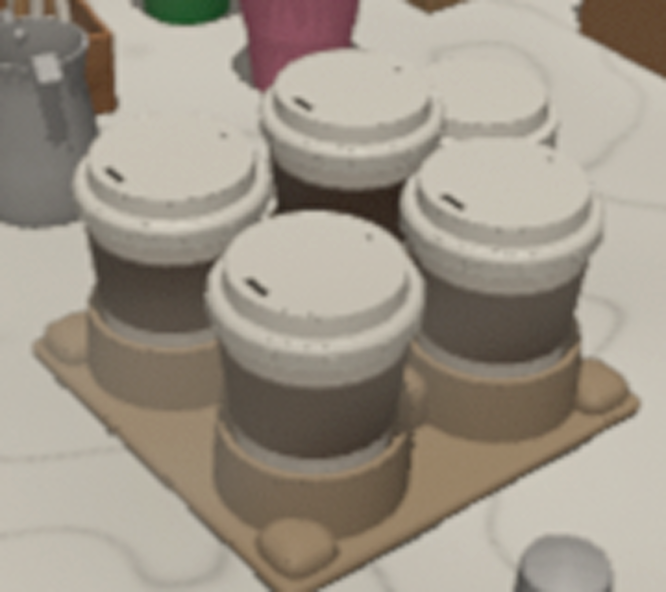

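View pics/d4.png

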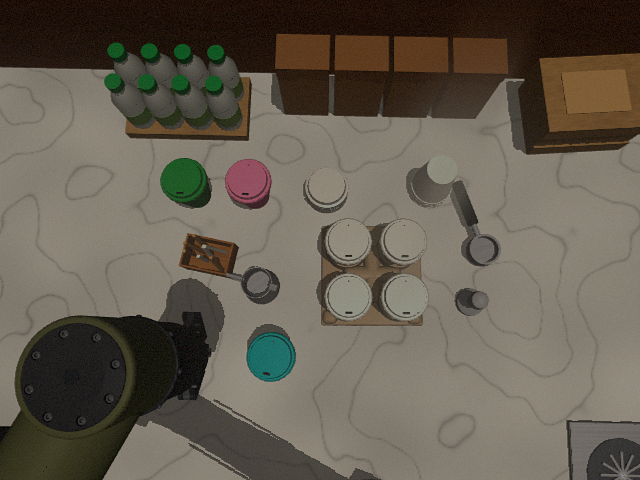

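Lid 1 now sits lower: its slot is at crop (115,176), was row 165, and its vent at (223,135), was row 125. The bystanders stand where they were. One numeric check, then I'll hand in.

```bash
python3 - <<'E'
from h import *
from workcell import ctrl
S=lambda x,y:(250+(x+.5)/3.7-.5,200+(y+.5)/3.7-.5)
print(bp("side",S(223,135),.126),bp("side",S(115,176),.126))
print(ctrl.hand_in())
E
```

```text
[0.50478948 0.05870174 0.126     ] [0.44449051 0.05690368 0.126     ]
the job is handed in; nothing more can be done
None
```

I found the loose lid in place 1 (front left), pressed it fully home front and rear, and handed the job in at about 18.5 s.

- **Finding it:** Before touching anything, the two camera views disagreed by about 9 mm for lid 1, which suggested it sat high. A light press of up to about 4 N on its left side made it tip visibly, and it sprang back level. I did not press the other three lids, since the first one I felt was the loose one.
- **Pressing it home:** The front gave way at about 5 to 7 N and then went stiff at 12 N. The rear gave way at about 5 N and then went stiff at 13 N. A check press in the middle reached 19 N with no further travel, below the 30 N the cups bear.
- **Last checks:** Assuming lid 1's home height of 126 mm, the after-press side view puts its slot and vent within about 0.5 mm of where home-height positions should be. The other cups and the bystanders look unmoved in the before and after pictures. I did not repeat the side rock test after pressing.
- **Disagreement:** The closed fingertips touched the lid about 30 mm lower in TCP height than the stated 25 mm tip offset implies, so I relied on the pictures and the measured force instead.

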